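# Press the snap tab and push the filter cover off its seat

### The job

Open the air-filter box for a filter change: press the snap tab at its front fully down, then push the released cover along its guides onto the free end of the box until the filter opening is completely uncovered. Only press and push: do not lift the cover, do not force it past the tab, and leave the cover lying flat on the box and the things standing around where they are.

Things in the scene. Friction and masses are not known exactly. Their poses are not given: they have to be found in the camera images.
- filter_box: Fixed low white box, 104 (x) x 250 (y) x 45 mm to its flat deck; origin at the centre of its underside, z up. Its -x long side faces the robot; the cover slides along y. The filter opening (62 x 76 mm) lies about y = -55 mm; the +y half of the deck is plain, to park the cover. 6 mm high guides (1.7 mm play to the cover) and end stops edge the deck.
- filter_cover: Loose grey plate, 84 (x) x 100 (y) x 8 mm, 0.12 kg, flat on the deck; origin at the centre of its underside, axes as the box's. Seated at y = -55, x = 0, z = 45 mm in the box's frame; the opening is clear after 88 mm of slide to the box's +y, the end stop comes at 123 mm. The tab's hook in its edge notch blocks it (2.5 mm play) till the tab is down; then it slides with about 1 N.
- push_ridge (a point): Centre of the top of the ridge that stands on the cover: 44 mm along the cover's x, 8 mm along y, rising from the plate's top (8 mm above the cover's underside) to 24 mm above it, 69 mm above the bench. It lies 15 mm to the -y side of the cover's centre; its -y face is the one to push.
- snap_tab (a joint): Travel of the snap tab in m: 0 to 0.002 at the start (up, cover locked), 0.010 fully down (hook 2 mm below the deck, cover free). It needs about 4 N downwards and stays where it is left; it does not spring back.
- tab_pad (a point): Centre of the top of the tab's thumb pad, a grey plate 26 x 26 mm that stands out from the -x long side of the box (70 mm from the box's centre line, at box y = -55 mm). Its top is 63 mm above the bench when up, 53 mm when fully down. Nothing is beneath the pad that hinders the press.
- small_vial: Bystander: small vial with a wide cap, 25 mm across, 46 mm high, in front of the box's parking end; origin at the centre of its underside. To be left alone.
- brown_bottle: Bystander: brown bottle, 33 mm across, 62 mm high, behind the box; origin at the centre of its underside. To be left alone.
- teal_vial: Bystander: small vial with a wide cap, 25 mm across, 46 mm high, beyond the box's -y end; origin at the centre of its underside. To be left alone.
- amber_bottle: Bystander: dark brown bottle with a black cap, 47 mm across, 98 mm high, to the left; origin at the centre of its underside. To be left alone.
- tall_bottle: Bystander: white bottle, 43 mm across, 78 mm high, to the right near the bench's front edge; origin at the centre of its underside. To be left alone.
Not all that is in view belongs to the job. Leave any green look-alike of the filter_cover alone.

How it is judged:
By the outcome, as a careful person would: the job done as asked, in the order asked, and still so for the second after the job is handed in, with the robot touching nothing.
It also fails if it takes over 35 s, if anything falls off the work surface, if the arm or the gripper's body presses on something with over 40 N, if the wrist force passes 120 N, or if a joint passes its speed limit or range.

### The arm

A 6-joint arm with a two-finger parallel gripper is mounted at the origin on a cart in front of the work surface, level with it; the furniture and walls round the work are solid. World frame = base frame: x ahead of the robot, y to its left, z up, the work surface at z = 0. Lengths are in m, angles in rad, forces in N, time in s.
With the tool pointing down it reaches from about 0.35 to 0.875 m from the base axis. Payload 15.5 kg.
Tool frame: the origin (TCP) lies on the centre line of the jaws, within the pads' length; the fingertips stand 22 mm ahead of it and the grasp point (between the pads) lies 3 mm ahead of it; z points along the fingers, y is the direction in which the jaws open and shut (so a half turn about z gives the same grasp; the last joint's range is limited). The gripper opens to 85 mm and grips with 20 to 120 N. Pads are 22 mm wide; open, the fingers measure 114 mm over their backs; the gripper's body (76 mm by 85 mm) begins 54 mm behind the grasp point. The pads swing forward as they close: fully open they stand 13 mm farther back than shut.
Start: joints at [1.109, 0.494, 1.345, -0, 1.302, -0.096], TCP at [0.224, 0.583, 0.253] pointing down, gripper open.
Joint ranges: [-2.91, 2.91], [-0.82, 2.16], [0.22, 2.67], [-1.22, 4.37], [0.12, 2.79], [-3.08, 3.08]. Speed limits (rad/s): [1.89, 1.89, 2.57, 3.01, 3.01, 3.01].

### API

Orientations are given as a unit quaternion [w, x, y, z].
In Python, from bench import state, read_camera, finish_job, look_for, landmark_of gives the robot as it stands. The module is installed in compiled form; this text tells all that it offers.
- The arm moves only by the tool jog_arm, never from a script. Its argument "moves" is a list of rows, each an object of numbers: "hand": the opening, from 0 (shut) to 1 (fully open); "dx", "dy", "dz": the shift along the tool's x, y, z in units of 400 mm (1.0 is 400 mm); "twist": the turn about the tool's z in units of pi/2 rad (1.0 is pi/2 rad). A call has 1 to 20 rows; each row is the pose to reach, as a shift and turn from the pose commanded when the call began, along the tool's axes at that moment; what a row does not reach only later rows make up. A row lasts 1/8 s, in which the tool goes at most 62.5 mm and 10.7 degrees, less where a joint would pass 70% of its speed; a pose out of reach is approached as far as the arm can. A call with a number of a shift or a turn outside -1 to 1 is refused whole. A call with a gripper value outside its range is refused whole. The fingers move at their own pace and stop on an object; "squeeze" is the grip in N (left out, the last holds). Time passes only in rows, so rows that repeat a pose let the fingers close. It gives the time, the measured TCP pose, the force and the opening at its end, in the units of the state.
- state(): the state, without advancing time (a new reading comes with each control period).
- read_camera(name): name is "scene" or "top" or "wrist"; returns a dict with "frame" (480x640x3 uint8, red, green, blue), "fx", "fy", "cx", "cy" (pixels), "k1" (the pictures are not rectified: a ray, as slopes to the right and down, at radius r is drawn at 1 + k1 r^2 times it, then the intrinsics apply), "rvec" (rotation vector, rad) and "tvec" (3), from world to camera coordinates, as OpenCV has them; the wrist camera has in their place "hand_eye" (4x4, takes a point from camera to tool coordinates, whose origin is the TCP and whose axes are the flange's). Camera axes: x right, y down, z forward; pixel columns grow to the right and rows downward; lengths in m; the calibration is good to about 2 mm. A picture is of the moment at which its call begins: read the wrist's pose just before it. There is no depth.
- finish_job(): hands the job in, once; it reports no verdict.
Trained networks look in the newest picture that a camera, given by its name, has taken for a name from the list of things; names that differ only in an ending like _2 or _b are one class to them, and where a whole thing is asked for, a point or a joint stands for the part that bears it (a point fixed in the world has none). Each returns a list of dicts, best first, with "score" (0 to 1); they miss things now and then, are a little off and sometimes report something else, mostly with a low value. They report only what shows in the picture. A call takes as long as a camera call. They do not tell look-alikes from the thing itself.
- look_for(name, camera): "rect" ([left, top, width, height] in pixels, round what is visible of it).
- landmark_of(name, camera): "xy" ([column, row] in pixels: a listed point, or the origin of a listed thing).
The state is a dict: "time_s": time; "joints": joint angles; "qd": joint speeds; "joint_torque": joint torques, N m; "ee_pos": TCP position; "tool_rot": TCP orientation; "wrist_force": force on the tool from outside, world axes, zero at the start; "moment": the same for the moment, N m; "width": finger opening in m.
Only numpy, scipy, OpenCV 4.12 (cv2) and the standard library are available. Lean on these libraries where they do the work, as an engineer would, in place of code of your own. Each camera call takes 0.05 s, during which the arm holds its last target.

## Working session

There is one attempt and no reset: what is moved stays moved. The work goes in short steps, Python scripts to look and compute and a tool call to move; the robot and the scene stay as the last step left them, time stands still between calls to the robot, and variables do not carry over. Pictures are saved under pics/ and viewed, and the job is handed in when it is done.

Besides the shell and the picture viewer there is one more tool, called after "Request:" in YAML: its name, and indented under it one key for each argument. jog_arm: Moves the arm, as the interface text tells. Its arguments: {"type":"object","properties":{"moves":{"type":"array"},"squeeze":{"type":"number"}},"required":["moves"]}

```bash
mkdir -p pics; cat > h.py <<'E'
import numpy as np,cv2
from bench import *
def cam(n,save=None):
    c=read_camera(n)
    if save: cv2.imwrite('pics/'+save,c['frame'][:,:,::-1])
    return c
def ray(c,px):
    u=(px[0]-c['cx'])/c['fx'];v=(px[1]-c['cy'])/c['fy']
    x,y=u,v
    for _ in range(50):
        s=1+c['k1']*(x*x+y*y); x,y=u/s,v/s
    R=cv2.Rodrigues(np.array(c['rvec'],float))[0];t=np.array(c['tvec'],float).ravel()
    return -R.T@t, R.T@np.array([x,y,1.])
def atz(c,px,z):
    o,d=ray(c,px); return o+d*(z-o[2])/d[2]
def proj(c,P):
    R=cv2.Rodrigues(np.array(c['rvec'],float))[0];t=np.array(c['tvec'],float).ravel()
    q=R@np.array(P,float)+t;x,y=q[:2]/q[2];s=1+c['k1']*(x*x+y*y)
    return np.array([c['fx']*x*s+c['cx'],c['fy']*y*s+c['cy']])
E
python3 - <<'E'
from h import *
s=state();print({k:np.round(v,3) for k,v in s.items()})
Z={'filter_box':0,'filter_cover':.045,'push_ridge':.069,'tab_pad':.063,'small_vial':0,'brown_bottle':0,'teal_vial':0,'amber_bottle':0,'tall_bottle':0}
for n in('scene','top'):
    c=cam(n,n+'0.png')
    for k,z in Z.items():
        for r in landmark_of(k,n)[:3]: print(n,k,round(r['score'],2),np.round(r['xy'],1),np.round(atz(c,r['xy'],z),4))
E
```

```text
{'time_s': np.float64(0.0), 'joints': array([ 1.109,  0.494,  1.346, -0.   ,  1.303, -0.095]), 'qd': array([ 0.   , -0.001,  0.   , -0.001, -0.002,  0.001]), 'joint_torque': array([-2.0000e-03, -8.8210e+01, -3.8388e+01, -0.0000e+00,  1.0000e-02,
       -0.0000e+00]), 'ee_pos': array([0.224, 0.583, 0.253]), 'tool_rot': array([-0.   ,  0.182,  0.983, -0.001]), 'wrist_force': array([ 0.11 ,  0.187, -0.368]), 'moment': array([ 0.05 , -0.018,  0.013]), 'width': np.float64(0.086)}
scene filter_box 0.73 [268.4 265.3] [0.5569 0.2425 0.    ]
scene filter_cover 0.54 [280.8 261.5] [0.5664 0.1942 0.045 ]
scene push_ridge 0.55 [285.2 257.6] [0.5692 0.1773 0.069 ]
scene tab_pad 0.73 [258.6 267.2] [0.5011 0.1865 0.063 ]
scene small_vial 0.64 [228.2 267. ] [0.4663 0.2908 0.    ]
scene brown_bottle 0.46 [292.6 244.8] [0.6534 0.2807 0.    ]
scene amber_bottle 0.87 [187.6 216.7] [0.4615 0.5482 0.    ]
scene tall_bottle 0.88 [326.5 419.2] [ 0.4375 -0.1955  0.    ]
top filter_box 0.94 [310.8 261.2] [0.5579 0.2463 0.    ]
top filter_box 0.66 [365.6 259.3] [0.5671 0.079  0.    ]
top filter_cover 0.61 [364.6 259. ] [0.5614 0.0858 0.045 ]
top filter_cover 0.57 [338.1 173.7] [0.8235 0.1682 0.045 ]
top push_ridge 0.7 [342.  168.9] [0.8315 0.1573 0.069 ]
top tab_pad 0.57 [330.7 278.9] [0.4982 0.1859 0.063 ]
top small_vial 0.62 [295.7 289.7] [0.4699 0.29   0.    ]
top small_vial 0.15 [365.  257.3] [0.5733 0.0809 0.    ]
top brown_bottle 0.46 [305.4 231.3] [0.6505 0.2651 0.    ]
top teal_vial 0.51 [363.6 258.3] [0.5701 0.0851 0.    ]
top amber_bottle 0.52 [209.3 287.9] [0.469  0.5539 0.    ]
top tall_bottle 0.5 [454.9 298.1] [ 0.4525 -0.1958  0.    ]
```

View pics/scene0.png

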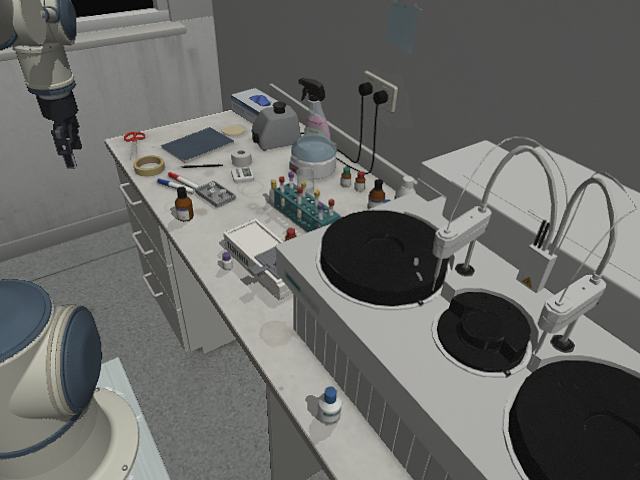

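View pics/top0.png

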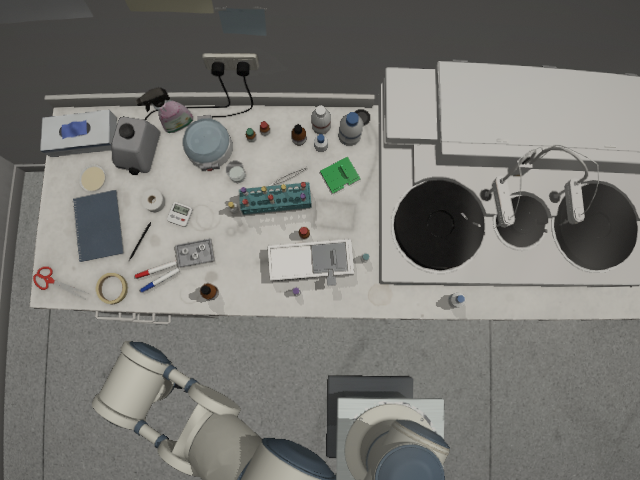

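```bash
python3 -c "
import cv2
a=cv2.imread('pics/top0.png')[200:320,260:400];cv2.imwrite('pics/top0c.png',cv2.resize(a,None,fx=5,fy=5,interpolation=cv2.INTER_CUBIC))
a=cv2.imread('pics/scene0.png')[200:310,200:340];cv2.imwrite('pics/scene0c.png',cv2.resize(a,None,fx=5,fy=5,interpolation=cv2.INTER_CUBIC))"
```

```text
(no output)
```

View pics/top0c.png

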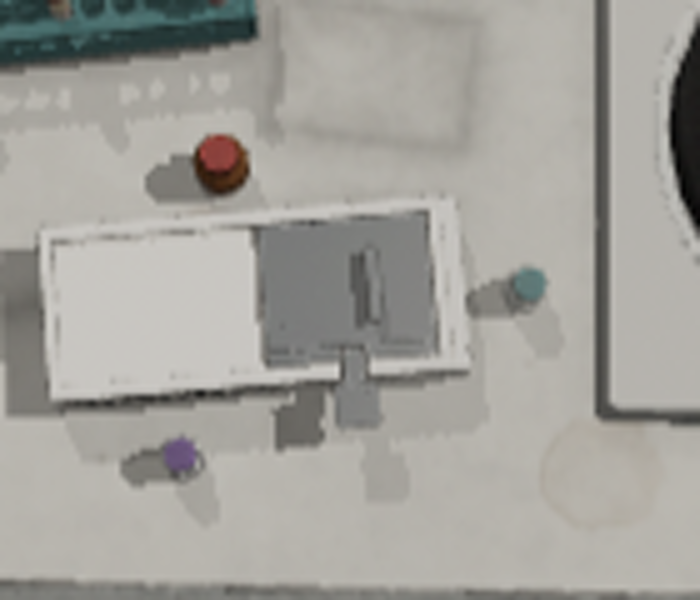

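View pics/scene0c.png

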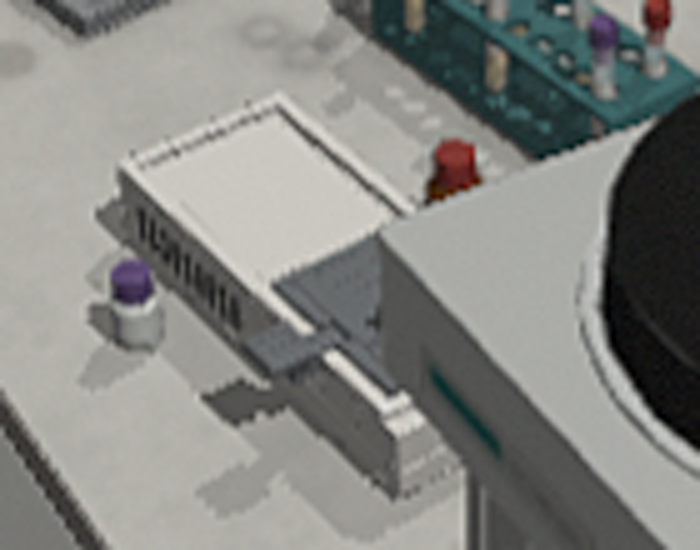

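The top view shows what could be mistaken for the target. The grey cover on the white box is at about (331,258), with its tab pad at (331,279). The green look-alike plate is at (340,175) and the grey rack on the left is at (195,253). I choose the grey plate on the white box: the close crop shows its ridge and the tab in its notch. The next step is to fit the box pose.

```bash
python3 - <<'E'
from h import *
from scipy.optimize import least_squares
c=cam('top')
px=np.array([(38,230),(457,198),(468,370),(50,402)])/5+[260,200]
B=[(52,125),(52,-125),(-52,-125),(-52,125)]
W=np.array([atz(c,p,.051)[:2] for p in px]);print(W.round(4), np.linalg.norm(W-np.roll(W,-1,0),axis=1))
def T(p,b): return np.array([p[0]+np.cos(p[2])*b[0]-np.sin(p[2])*b[1],p[1]+np.sin(p[2])*b[0]+np.cos(p[2])*b[1]])
r=least_squares(lambda p:np.concatenate([T(p,np.array(b)/1e3)-w for b,w in zip(B,W)]),[.55,.24,0])
p=r.x;print('box',p,np.degrees(p[2]),r.fun.round(4))
print('pad',T(p,[-.07,-.055]),'ridge',T(p,[0,-.07]))
s=state()
from scipy.spatial.transform import Rotation as Ro
q=s['tool_rot'];print(Ro.from_quat([q[1],q[2],q[3],q[0]]).as_matrix().round(3))
print(np.array(read_camera('wrist')['hand_eye']).round(3))
E
```

```text
[[0.5937 0.3749]
 [0.6181 0.126 ]
 [0.5153 0.1185]
 [0.4913 0.3642]] [0.25009059 0.10314622 0.24686814 0.10303009]
box [0.554603   0.24588536 0.09633868] 5.519799800293303 [ 0.0006  0.0004  0.0002  0.0005 -0.0004 -0.002  -0.0004  0.0011]
pad [0.49021802 0.18440711] ridge [0.56133628 0.17620995]
[[-0.933  0.359 -0.   ]
 [ 0.359  0.933  0.   ]
 [ 0.     0.    -1.   ]]
[[-0.    -0.964 -0.267  0.067]
 [ 1.    -0.     0.    -0.   ]
 [-0.    -0.267  0.964 -0.121]
 [ 0.     0.     0.     1.   ]]
```

Request:
jog_arm:
  moves:
    - {"hand": 0, "dx": -1.0, "dy": -0.63, "dz": 0.12, "twist": -0.295}
    - {"hand": 0, "dx": -1.0, "dy": -0.63, "dz": 0.12, "twist": -0.295}
    - {"hand": 0, "dx": -1.0, "dy": -0.63, "dz": 0.12, "twist": -0.295}
    - {"hand": 0, "dx": -1.0, "dy": -0.63, "dz": 0.12, "twist": -0.295}
    - {"hand": 0, "dx": -1.0, "dy": -0.63, "dz": 0.12, "twist": -0.295}
    - {"hand": 0, "dx": -1.0, "dy": -0.63, "dz": 0.12, "twist": -0.295}
    - {"hand": 0, "dx": -1.0, "dy": -0.63, "dz": 0.12, "twist": -0.295}
    - {"hand": 0, "dx": -1.0, "dy": -0.63, "dz": 0.12, "twist": -0.295}
    - {"hand": 0, "dx": -1.0, "dy": -0.63, "dz": 0.12, "twist": -0.295}
    - {"hand": 0, "dx": -1.0, "dy": -0.63, "dz": 0.12, "twist": -0.295}
    - {"hand": 0, "dx": -1.0, "dy": -0.63, "dz": 0.12, "twist": -0.295}
    - {"hand": 0, "dx": -1.0, "dy": -0.63, "dz": 0.12, "twist": -0.295}
    - {"hand": 0, "dx": -1.0, "dy": -0.63, "dz": 0.12, "twist": -0.295}
    - {"hand": 0, "dx": -1.0, "dy": -0.63, "dz": 0.12, "twist": -0.295}

```text
time_s: 2.85
ee_pos: [0.507, 0.205, 0.2053]
tool_rot: [0.0, -0.049, 0.999, -0.0]
wrist_force: [-0.6, 0.6, -0.6]
width: -0.0002
```

```bash
cat >> h.py <<'E'
from scipy.spatial.transform import Rotation as Ro
def wcam(save=None):
    s=state(); c=cam('wrist',save)
    q=s['tool_rot'];T=np.eye(4);T[:3,:3]=Ro.from_quat([q[1],q[2],q[3],q[0]]).as_matrix();T[:3,3]=s['ee_pos']
    M=np.linalg.inv(T@np.array(c['hand_eye']))
    c['rvec']=cv2.Rodrigues(M[:3,:3])[0];c['tvec']=M[:3,3]
    return s,c
E
python3 - <<'E'
from h import *
s,c=wcam('w1.png');print(s['time_s'],s['ee_pos'],s['tool_rot'],s['width'],s['wrist_force'],c['k1'])
for k,z in {'filter_box':0,'filter_cover':.045,'push_ridge':.069,'tab_pad':.063,'teal_vial':0}.items():
    for r in landmark_of(k,'wrist')[:3]: print(k,round(r['score'],2),np.round(r['xy'],1),np.round(atz(c,r['xy'],z),4))
print(look_for('tab_pad','wrist'))
for P in ([.4902,.1844,.063],[.5613,.1762,.069]): print(proj(c,P))
E
```

```text
2.85 [0.5070271 0.2049891 0.2053043] [ 7.88855878e-06 -4.85068384e-02  9.98822850e-01 -2.84099979e-07] -0.00024125976905800764 [-0.57763503  0.57883139 -0.57901263] -0.0183402911299406
filter_box 0.91 [365.5 282.3] [0.5586 0.2513 0.    ]
filter_cover 0.82 [294.8 303.2] [0.5639 0.1935 0.045 ]
push_ridge 0.59 [269.7 319.4] [0.5672 0.1777 0.069 ]
tab_pad 0.78 [291.8 217.8] [0.4956 0.1869 0.063 ]
teal_vial 0.85 [172.5 279.6] [0.5722 0.087  0.    ]
teal_vial 0.71 [291.8 217.5] [0.5085 0.1841 0.    ]
[{'rect': [271.8, 196.8, 35.2, 61.0], 'score': 0.92}]
[288.71133723 209.33562746]
[268.14821228 311.42870705]
```

View pics/w1.png

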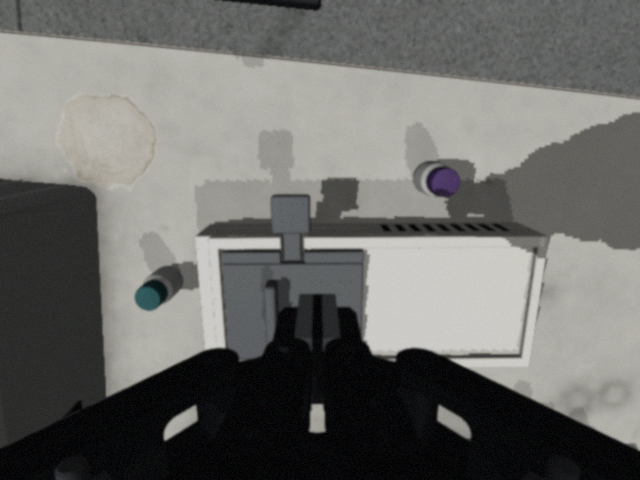

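The wrist view shows the pad's top face at x 271–310, y 195–233. The box rim corners are at (198,237), (549,237) and (531,366), and the ridge starts near (270,281).

```bash
python3 - <<'E'
from h import *
from scipy.optimize import least_squares
s,c=wcam()
a=cv2.imread('pics/w1.png')[180:330,180:380];cv2.imwrite('pics/w1c.png',cv2.resize(a,None,fx=4,fy=4,interpolation=cv2.INTER_CUBIC))
px=np.array([(531,366),(198,237),(549,237)])
B=np.array([(52,125,51),(-52,-125,51),(-52,125,51),(-83,-68,63),(-83,-42,63),(-57,-68,63),(-57,-42,63)])/1e3
px=np.array([(531,366),(198,237),(549,237),(271,195),(310,195),(273,233),(309,233)])
def T(p,b): return np.array([p[0]+np.cos(p[2])*b[0]-np.sin(p[2])*b[1],p[1]+np.sin(p[2])*b[0]+np.cos(p[2])*b[1],b[2]])
r=least_squares(lambda p:np.concatenate([proj(c,T(p,b))-w for b,w in zip(B,px)]),[.55,.24,.09],loss='soft_l1')
p=r.x;print(p,np.degrees(p[2]));print(r.fun.reshape(-1,2).round(1))
print('pad',T(p,[-.07,-.055,0]),'ridge',T(p,[0,-.07,0]))
for z in(.063,):print(atz(c,(291,214),z))
for q in ((271,281),(265,281),(275,281)):print(atz(c,q,.069))
print([proj(c,T(p,b)) for b in ([-.022,-.074,.069],[-.022,-.066,.069])])
E
```

```text
[0.55762937 0.24797787 0.10163648] 5.823341138281843
[[-1.4  0.4]
 [-5.   0. ]
 [ 0.8 -1.7]
 [-0.  -0.1]
 [ 1.  -0.4]
 [-0.7  0.8]
 [ 2.3  0.6]]
pad [0.493571   0.18615939 0.        ] ridge [0.56473168 0.17833911 0.        ]
[0.49329808 0.18586665 0.063     ]
[0.5390318  0.17637699 0.069     ]
[0.53942265 0.17235676 0.069     ]
[0.53877139 0.1790567  0.069     ]
[array([264.31047379, 286.27585986]), array([276.14902378, 286.22396719])]
```

View pics/w1c.png

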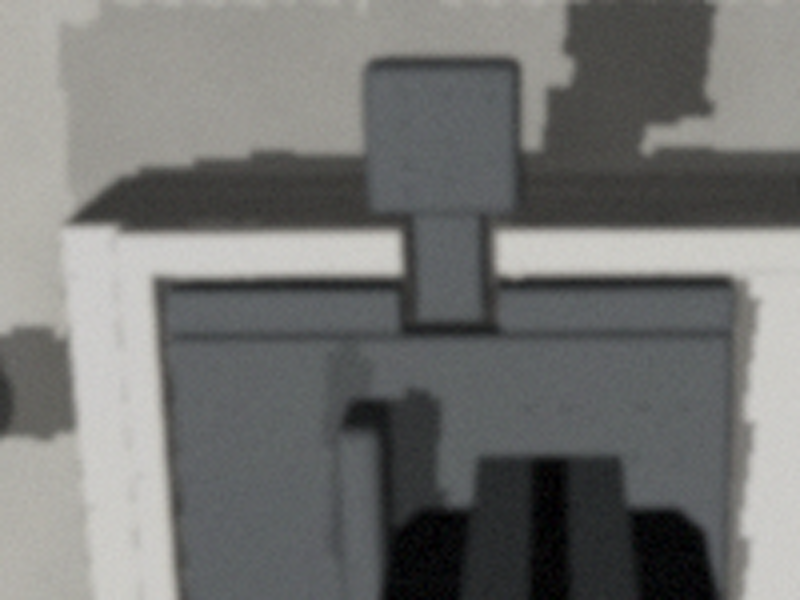

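Request:
jog_arm:
  moves:
    - {"hand": 0, "dx": 0.041, "dy": -0.044, "dz": 0.0}
    - {"hand": 0, "dx": 0.041, "dy": -0.044, "dz": 0.1}
    - {"hand": 0, "dx": 0.041, "dy": -0.044, "dz": 0.2}
    - {"hand": 0, "dx": 0.041, "dy": -0.044, "dz": 0.26}
    - {"hand": 0, "dx": 0.041, "dy": -0.044, "dz": 0.285}
    - {"hand": 0, "dx": 0.041, "dy": -0.044, "dz": 0.285}
    - {"hand": 0, "dx": 0.041, "dy": -0.044, "dz": 0.285}

```text
validation failed for argument at $.mo...
```

```bash
python3 - <<'E'
from h import *
s,c=wcam('w2.png');print(s['time_s'],s['ee_pos'],s['wrist_force'])
t=cam('top');a=t['frame'][220:310,270:390,::-1];cv2.imwrite('pics/t2.png',cv2.resize(a,None,fx=6,fy=6,interpolation=cv2.INTER_CUBIC))
t=cam('scene');a=t['frame'][190:300,200:340,::-1];cv2.imwrite('pics/s2.png',cv2.resize(a,None,fx=5,fy=5,interpolation=cv2.INTER_CUBIC))
E
```

```text
3.25 [0.50718578 0.20472652 0.20525462] [-0.25156084 -0.49393482  0.03188519]
```

View pics/w2.png

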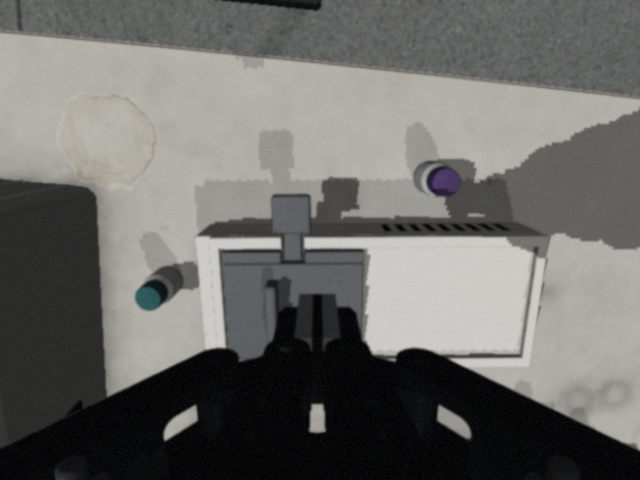

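View pics/s2.png

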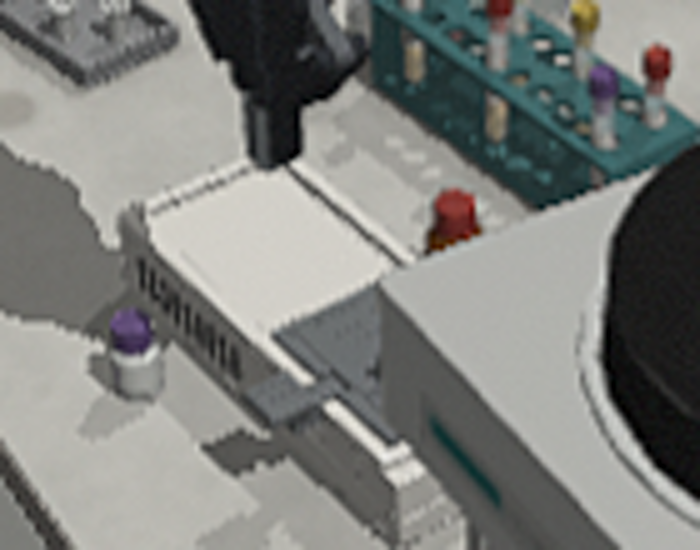

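The call was refused ("validation failed"), and the pictures and pose confirm the arm has not moved. The only difference from the accepted call is the missing "twist", so I'll send it again with every field given.

Request:
jog_arm:
  moves:
    - {"hand": 0, "dx": 0.041, "dy": -0.044, "dz": 0.01, "twist": 0}
    - {"hand": 0, "dx": 0.041, "dy": -0.044, "dz": 0.1, "twist": 0}
    - {"hand": 0, "dx": 0.041, "dy": -0.044, "dz": 0.2, "twist": 0}
    - {"hand": 0, "dx": 0.041, "dy": -0.044, "dz": 0.26, "twist": 0}
    - {"hand": 0, "dx": 0.041, "dy": -0.044, "dz": 0.285, "twist": 0}
    - {"hand": 0, "dx": 0.041, "dy": -0.044, "dz": 0.285, "twist": 0}
    - {"hand": 0, "dx": 0.041, "dy": -0.044, "dz": 0.285, "twist": 0}

```text
time_s: 4.28
ee_pos: [0.4931, 0.1858, 0.0922]
tool_rot: [0.001, -0.048, 0.999, 0.0]
wrist_force: [0.6, -0.5, 0.3]
width: -0.0004
```

```bash
python3 - <<'E'
from h import *
s,c=wcam('w3.png');print(s['time_s'],s['ee_pos'],s['wrist_force'])
t=cam('scene');a=t['frame'][190:300,200:340,::-1];cv2.imwrite('pics/s3.png',cv2.resize(a,None,fx=5,fy=5,interpolation=cv2.INTER_CUBIC))
E
```

```text
4.275 [0.49308361 0.1858153  0.09217566] [ 0.63053584 -0.51490519  0.26549215]
```

View pics/w3.png

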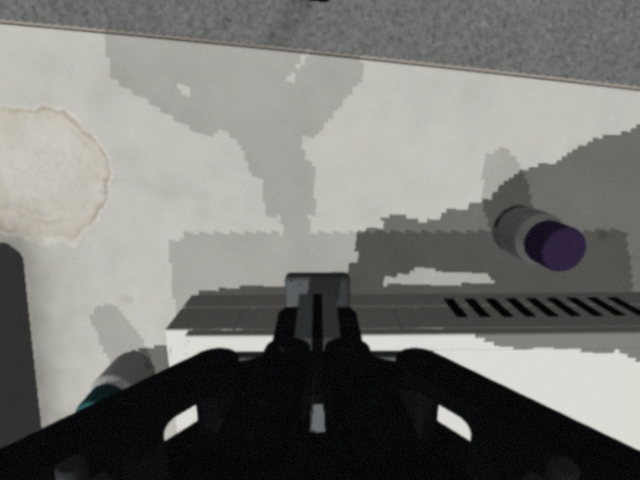

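View pics/s3.png

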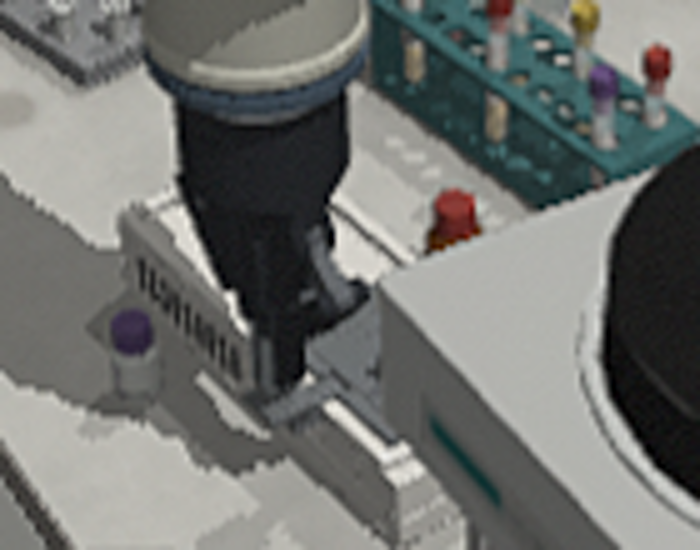

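The fingers are centred over the pad: it shows at x 286–350 in the wrist view and the fingers at about 318. Next I press down in small steps.

Request:
jog_arm:
  moves:
    - {"hand": 0, "dx": 0, "dy": 0, "dz": 0.01, "twist": 0}
    - {"hand": 0, "dx": 0, "dy": 0, "dz": 0.018, "twist": 0}
    - {"hand": 0, "dx": 0, "dy": 0, "dz": 0.026, "twist": 0}
    - {"hand": 0, "dx": 0, "dy": 0, "dz": 0.033, "twist": 0}
    - {"hand": 0, "dx": 0, "dy": 0, "dz": 0.039, "twist": 0}
    - {"hand": 0, "dx": 0, "dy": 0, "dz": 0.039, "twist": 0}
    - {"hand": 0, "dx": 0, "dy": 0, "dz": 0.039, "twist": 0}

```text
time_s: 5.25
ee_pos: [0.4924, 0.1856, 0.0756]
tool_rot: [-0.0, -0.048, 0.999, -0.0]
wrist_force: [0.2, -0.3, -0.6]
width: -0.0001
```

Request:
jog_arm:
  moves:
    - {"hand": 0, "dx": 0, "dy": 0, "dz": 0.002, "twist": 0}
    - {"hand": 0, "dx": 0, "dy": 0, "dz": 0.003, "twist": 0}

```text
time_s: 5.5
ee_pos: [0.4924, 0.1856, 0.0746]
tool_rot: [-0.0, -0.048, 0.999, -0.0]
wrist_force: [-2.7, -0.5, 9.2]
width: -0.0002
```

```bash
python3 - <<'E'
from h import *
s,c=wcam('w4.png');print(s['time_s'],s['ee_pos'],s['wrist_force'])
E
```

```text
5.5 [0.49238951 0.1856307  0.07464956] [-2.66882353 -0.53033892  9.18050331]
```

View pics/w4.png

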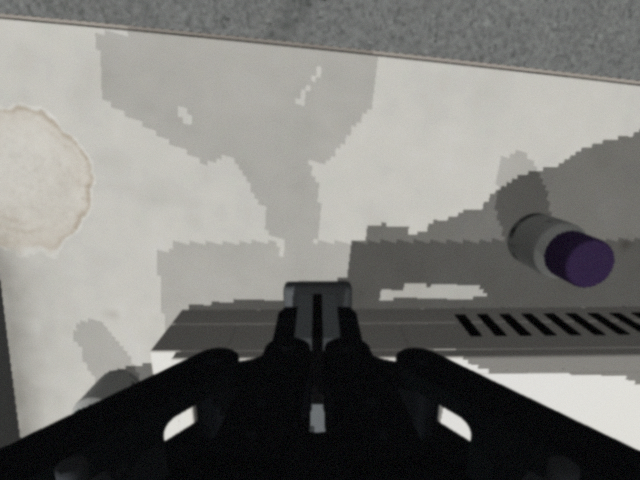

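Request:
jog_arm:
  moves:
    - {"hand": 0, "dx": 0, "dy": 0, "dz": 0.001, "twist": 0}
    - {"hand": 0, "dx": 0, "dy": 0, "dz": 0.001, "twist": 0}

```text
time_s: 5.8
ee_pos: [0.4923, 0.1856, 0.0745]
tool_rot: [-0.0, -0.048, 0.999, -0.0]
wrist_force: [-3.2, -0.6, 12.6]
width: 0.0001
```

The tab is on its hard stop: the force rose 3 N for only 0.1 mm of travel, with the tip at about 52.5 mm. Next I lift and move behind the ridge.

Request:
jog_arm:
  moves:
    - {"hand": 0, "dx": 0, "dy": 0, "dz": -0.03, "twist": 0}
    - {"hand": 0, "dx": 0, "dy": 0, "dz": -0.11, "twist": 0}
    - {"hand": 0, "dx": -0.02, "dy": -0.05, "dz": -0.14, "twist": 0}
    - {"hand": 0, "dx": -0.1, "dy": -0.114, "dz": -0.14, "twist": 0}
    - {"hand": 0, "dx": -0.177, "dy": -0.114, "dz": -0.14, "twist": 0}
    - {"hand": 0, "dx": -0.177, "dy": -0.114, "dz": -0.1, "twist": 0}
    - {"hand": 0, "dx": -0.177, "dy": -0.114, "dz": -0.1, "twist": 0}
    - {"hand": 0, "dx": -0.177, "dy": -0.114, "dz": -0.1, "twist": 0}

```text
time_s: 6.8
ee_pos: [0.5664, 0.1472, 0.1141]
tool_rot: [-0.001, -0.049, 0.999, -0.0]
wrist_force: [-0.1, -0.9, 0.2]
width: -0.0001
```

```bash
python3 - <<'E'
from h import *
s,c=wcam('w5.png');print(s['time_s'],s['ee_pos'],s['wrist_force'])
t=cam('top');a=t['frame'][220:310,270:390,::-1];cv2.imwrite('pics/t5.png',cv2.resize(a,None,fx=6,fy=6,interpolation=cv2.INTER_CUBIC))
E
```

```text
6.8 [0.56643577 0.14721272 0.11412738] [-0.08647496 -0.85616167  0.19687424]
```

View pics/w5.png

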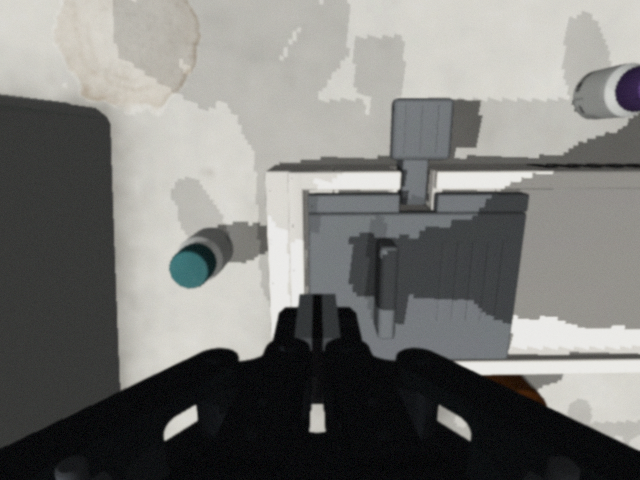

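View pics/t5.png

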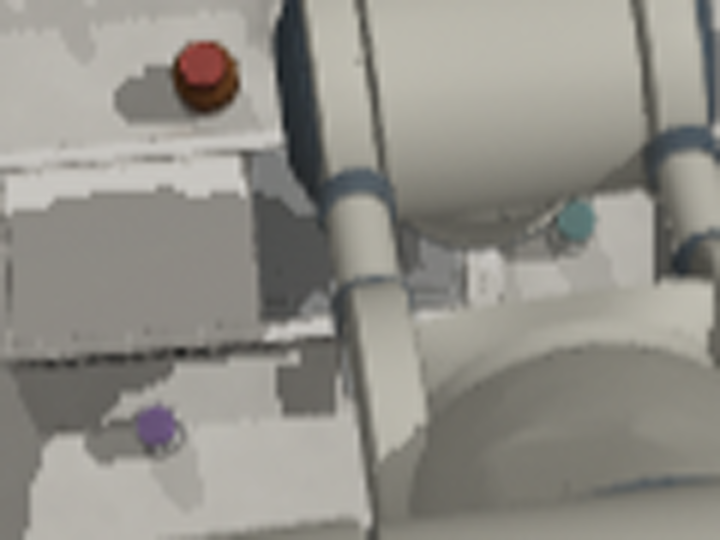

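The wrist view shows the pad at (391–453, 98–160), now lower with the hook sunk into the notch. The ridge is at x 376–397, rows 240–338, and the fingers stand clear on its -y side.

```bash
python3 - <<'E'
from h import *
s,c=wcam()
yaw=.1;p=np.array([.557,.2475])
def inv(w):
    d=w[:2]-p; return np.array([np.cos(yaw)*d[0]+np.sin(yaw)*d[1],-np.sin(yaw)*d[0]+np.cos(yaw)*d[1]]).round(4)
P=[atz(c,q,.053) for q in((391,98),(453,98),(451,160),(391,160))]
print('pad sides if z=.053',[np.linalg.norm(P[i]-P[i-1]).round(4) for i in range(4)], [inv(a) for a in P])
for q in((380,240),(396,240),(379,338),(394,338)): print('ridge',inv(atz(c,q,.069)))
for q in((298,295),(338,295)): print('tip',inv(atz(c,q,s['ee_pos'][2]-.022)))
print('tcp',inv(s['ee_pos']))
for q in((527,194),(510,358),(309,194)): print('cover top edge',inv(atz(c,q,.053)))
a=cv2.imread('pics/w5.png')[80:370,260:540];cv2.imwrite('pics/w5c.png',cv2.resize(a,None,fx=2,fy=2,interpolation=cv2.INTER_CUBIC))
E
```

```text
pad sides if z=.053 [np.float64(0.0259), np.float64(0.0264), np.float64(0.0259), np.float64(0.0265)] [array([-0.0814, -0.0694]), array([-0.0814, -0.043 ]), array([-0.0555, -0.0418]), array([-0.0555, -0.0683])]
ridge [-0.0233 -0.0743]
ridge [-0.0233 -0.0675]
ridge [ 0.0227 -0.073 ]
ridge [ 0.0227 -0.0662]
tip [-0.008  -0.1082]
tip [-0.008  -0.0931]
tcp [-1.000e-04 -1.008e-01]
cover top edge [-0.0404 -0.006 ]
cover top edge [ 0.0429 -0.0033]
cover top edge [-0.0406 -0.1045]
```

View pics/w5c.png

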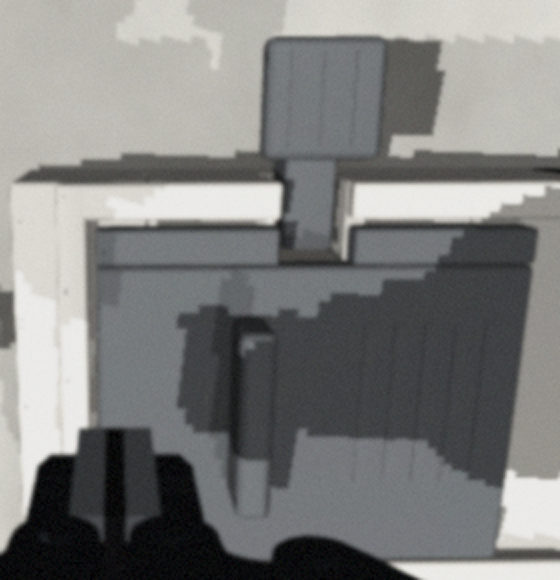

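Request:
jog_arm:
  moves:
    - {"hand": 0, "dx": 0, "dy": 0, "dz": 0.04, "twist": 0}
    - {"hand": 0, "dx": 0, "dy": 0, "dz": 0.07, "twist": 0}
    - {"hand": 0, "dx": 0, "dy": 0, "dz": 0.082, "twist": 0}
    - {"hand": 0, "dx": 0, "dy": 0, "dz": 0.082, "twist": 0}
    - {"hand": 0, "dx": 0, "dy": 0.02, "dz": 0.082, "twist": 0}
    - {"hand": 0, "dx": 0, "dy": 0.04, "dz": 0.082, "twist": 0}
    - {"hand": 0, "dx": 0, "dy": 0.055, "dz": 0.082, "twist": 0}
    - {"hand": 0, "dx": 0, "dy": 0.07, "dz": 0.082, "twist": 0}

```text
time_s: 7.95
ee_pos: [0.5647, 0.1755, 0.0815]
tool_rot: [0.0, -0.048, 0.999, -0.0]
wrist_force: [-0.4, -2.2, 3.0]
width: -0.0002
```

```bash
python3 - <<'E'
from h import *
s,c=wcam('w6.png');print(s['time_s'],s['ee_pos'],s['wrist_force'])
E
```

```text
7.95 [0.56474525 0.17548233 0.08149768] [-0.43174758 -2.17206831  2.98688005]
```

View pics/w6.png

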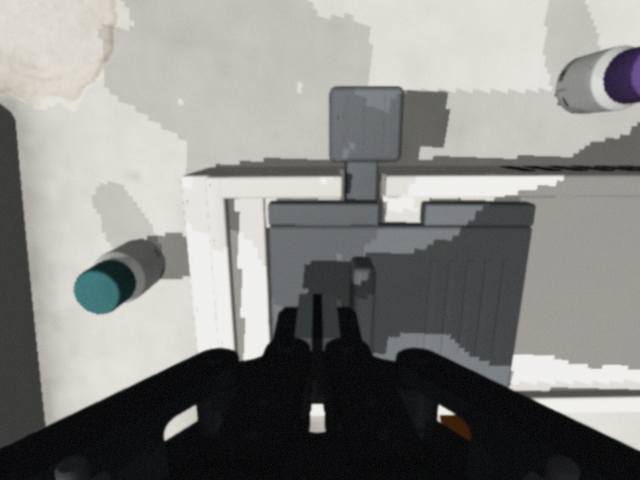

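```bash
cat >> h.py <<'E'
def inv(w,yaw=.1,p=(.557,.2475)):
    d=np.array(w)[:2]-p; return np.array([np.cos(yaw)*d[0]+np.sin(yaw)*d[1],-np.sin(yaw)*d[0]+np.cos(yaw)*d[1]]).round(4)
E
python3 - <<'E'
from h import *
s,c=wcam();print(s['wrist_force'])
for q in((534,204),(268,202)): print('cover edge',inv(atz(c,q,.053)))
for q in((353,258),(371,258)): print('ridge',inv(atz(c,q,.069)))
print(inv(s['ee_pos']))
E
```

```text
[-0.25753076  0.53122739  1.15503714]
cover edge [-0.0408  0.0089]
cover edge [-0.0417 -0.0902]
ridge [-0.0249 -0.0597]
ridge [-0.0249 -0.0535]
[ 0.0005 -0.0719]
```

The cover has slid about 14.5 mm with about 1–2 N and its notch is past the tab. I'll carry on to about 105 mm.

Request:
jog_arm:
  moves:
    - {"hand": 0, "dx": 0, "dy": 0.02, "dz": -0.002, "twist": 0}
    - {"hand": 0, "dx": 0, "dy": 0.04, "dz": -0.002, "twist": 0}
    - {"hand": 0, "dx": 0, "dy": 0.06, "dz": -0.002, "twist": 0}
    - {"hand": 0, "dx": 0, "dy": 0.08, "dz": -0.002, "twist": 0}
    - {"hand": 0, "dx": 0, "dy": 0.1, "dz": -0.002, "twist": 0}
    - {"hand": 0, "dx": 0, "dy": 0.12, "dz": -0.002, "twist": 0}
    - {"hand": 0, "dx": 0, "dy": 0.14, "dz": -0.002, "twist": 0}
    - {"hand": 0, "dx": 0, "dy": 0.16, "dz": -0.002, "twist": 0}
    - {"hand": 0, "dx": 0, "dy": 0.18, "dz": -0.002, "twist": 0}
    - {"hand": 0, "dx": 0, "dy": 0.2, "dz": -0.002, "twist": 0}
    - {"hand": 0, "dx": 0, "dy": 0.215, "dz": -0.002, "twist": 0}
    - {"hand": 0, "dx": 0, "dy": 0.226, "dz": -0.002, "twist": 0}
    - {"hand": 0, "dx": 0, "dy": 0.226, "dz": -0.002, "twist": 0}

```text
time_s: 9.68
ee_pos: [0.5559, 0.2652, 0.0821]
tool_rot: [0.0, -0.048, 0.999, 0.0]
wrist_force: [-1.0, 0.3, 0.1]
width: -0.0
```

```bash
python3 - <<'E'
from h import *
s,c=wcam('w7.png');print(s['time_s'],s['ee_pos'],inv(s['ee_pos']),s['wrist_force'])
E
```

```text
9.675 [0.55594456 0.26517845 0.08205331] [0.0007 0.0177] [-0.95517203  0.25835007  0.10704748]
```

View pics/w7.png

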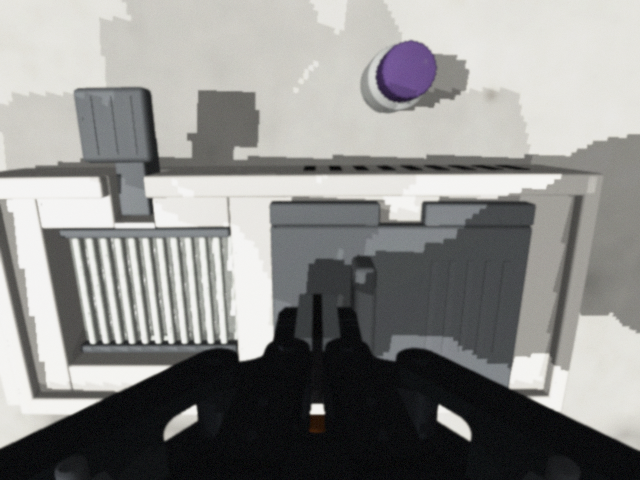

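The opening is fully uncovered: filter pleats show at x 50–232, the cover starts at x 271, and it lies inside the guides. I'll back off and lift clear.

Request:
jog_arm:
  moves:
    - {"hand": 0, "dx": 0, "dy": -0.02, "dz": 0, "twist": 0}
    - {"hand": 0, "dx": 0, "dy": -0.04, "dz": -0.03, "twist": 0}
    - {"hand": 0, "dx": 0, "dy": -0.04, "dz": -0.15, "twist": 0}
    - {"hand": 0, "dx": 0, "dy": -0.04, "dz": -0.28, "twist": 0}
    - {"hand": 0, "dx": 0.05, "dy": -0.04, "dz": -0.4, "twist": 0}
    - {"hand": 0, "dx": 0.05, "dy": -0.04, "dz": -0.4, "twist": 0}
    - {"hand": 0, "dx": 0.05, "dy": -0.04, "dz": -0.4, "twist": 0}
    - {"hand": 0, "dx": 0.05, "dy": -0.04, "dz": -0.4, "twist": 0}

```text
time_s: 10.72
ee_pos: [0.5374, 0.2466, 0.241]
tool_rot: [-0.001, -0.048, 0.999, -0.0]
wrist_force: [-0.4, -1.4, 0.5]
width: 0.0
```

```bash
python3 - <<'E'
from h import *
s,c=wcam('w8.png');print(s['time_s'],s['ee_pos'],s['wrist_force'])
for k,z in {'filter_cover':.045,'push_ridge':.069,'tab_pad':.053}.items():
    for r in landmark_of(k,'wrist')[:2]: print(k,round(r['score'],2),np.round(r['xy'],1),inv(atz(c,r['xy'],z)))
t=cam('top','t8.png')
for k in ('small_vial','brown_bottle','teal_vial'):
    for r in landmark_of(k,'top')[:2]: print(k,round(r['score'],2),np.round(r['xy'],1))
E
```

```text
10.725 [0.53739574 0.24663963 0.24102768] [-0.43195344 -1.39766141  0.4537524 ]
filter_cover 0.82 [376.8 245.1] [0.0005 0.049 ]
push_ridge 0.57 [358.8 254.9] [0.0016 0.0321]
tab_pad 0.7 [242.1 161.4] [-0.0668 -0.0551]
small_vial 0.21 [296.6 262.4]
small_vial 0.18 [298.7 262. ]
brown_bottle 0.65 [211.3 291.6]
teal_vial 0.48 [366.6 260.5]
```

View pics/w8.png

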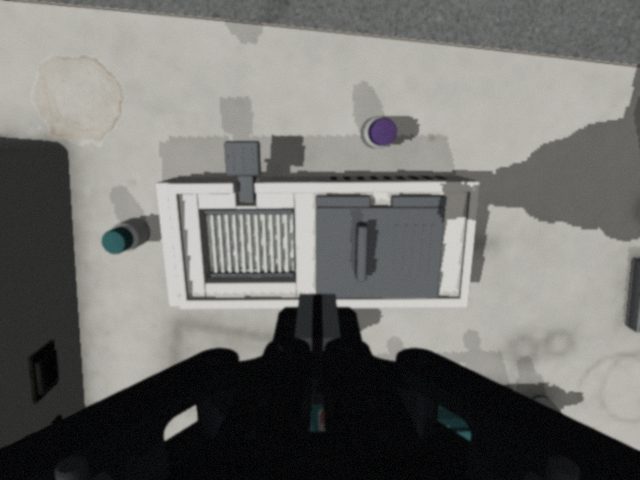

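View pics/t8.png

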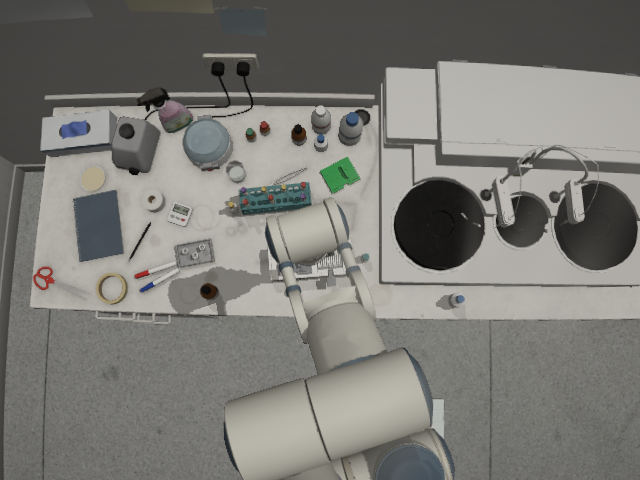

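The cover lies flat and straight at box y of about +49 mm, a slide of about 104 mm, which is between the 88 mm needed and the 123 mm stop. The tab is down, the vials still stand, and the arm is clear of everything.

```bash
python3 -c "
from bench import *
print(finish_job())"
```

```text
the job is handed in; nothing more can be done
None
```

I pressed the snap tab to its hard stop, then pushed the cover by its ridge about 104 mm toward the free end. The filter opening is fully uncovered, and I handed the job in at about 10.8 s.

**Tab:** the pressing force reached about 12.6 N with the fingertips near 52.5 mm, against 53 mm for fully down. The pad's size and position in the next wrist picture also fitted 53 mm.

**Cover:** the last wrist picture shows it flat and straight between the guides at box y of about +49 mm. That is past the 88 mm needed and short of the 123 mm stop. The wrist force readings during the push stayed within about 4 N.

**Bystanders:** the small vial, teal vial, amber bottle and tall bottle look unmoved in the last pictures. The brown bottle behind the box was hidden by the arm in the final views. It was last glimpsed, partly, through the gripper during the push, so I did not confirm its final position. The arm stayed above the box while working and was never seen to touch it.

**Disagreements and failed checks:**
- One move call was refused because I left out the twist value; the arm did not move.
- My position fits from the top and wrist cameras differed by 2–3 mm.
- With the arm covering the box in the last top picture, the network mislabelled the amber bottle as the brown one and found the small vial only weakly.
- The upward force read 3 N briefly early in the push. I raised the fingers slightly, and it was 0.1 N at the end of the push.

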